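Open the touch-latch door on the tin's side

TASK

The tin of brass pins is about to be put away in the cupboard compartment at the end where it stands. Press the door of that compartment gently near its free edge so that its touch latch lets go and the door springs ajar, then put the fingertips behind the door and push it wide open, about square to the cupboard's front, and come clear. Keep the other door shut and leave the tin, the mallet head, the disc and the cone where they are.

Things in the scene. Friction and masses are not known exactly. Their poses are not given: they have to be found in the camera images.
- cabinet: Bench cupboard, fixed: wooden carcass 200 mm deep (x), 400 wide (y), 220 high (z). Origin at centre of underside; x points from front to back, away from the robot, y towards the left door. Two white doors side by side cover the front (-x side), their outer faces 23 mm forward of the carcass; free edges 24 mm apart, in front of a middle post.
- door_left_face (a point): Point on the outer face of the left door (left as seen from the robot), 30 mm from its free edge, 148 mm from its hinge axis, 40 mm below its top edge; moves with the door. Both doors are plain white panels without handles, 178 mm wide, 206 mm high, 16 mm thick, top edge 218 mm above the bench. Press here; the latch and plunger behind lie over 120 mm below the top edge.
- door_right_face (a point): Point on the outer face of the right door (right as seen from the robot), 30 mm from its free edge, 148 mm from its hinge axis, 40 mm below its top edge; moves with the door. Both doors are plain white panels without handles, 178 mm wide, 206 mm high, 16 mm thick, top edge 218 mm above the bench. Press here; the latch and plunger behind lie over 120 mm below the top edge.
- door_left_hinge (a point): A point on the vertical hinge axis of the left door, level with the door's top edge. The axis runs along the back (inner) face of the door at its outer edge, the edge farthest from the other door, 7 mm in front of the cupboard's front edges.
- door_right_hinge (a point): A point on the vertical hinge axis of the right door, level with the door's top edge. The axis runs along the back (inner) face of the door at its outer edge, the edge farthest from the other door, 7 mm in front of the cupboard's front edges.
- door_left (a joint): Left door angle, rad: 0 shut, grows as it opens to the robot, 1.57 square, stop 1.75. About 4 N at the face point pushes it in; latch lets go past -0.022 (3-4 mm), stop at -0.042 (6 mm), and does not catch again. Push withdrawn, a sprung plunger moves the door out to about 0.45 in 1 s. Beyond that a light push (1-3 N) moves the damped door and it stays where left.
- door_right (a joint): Right door angle, rad: 0 shut, grows as it opens to the robot, 1.57 square, stop 1.75. About 4 N at the face point pushes it in; latch lets go past -0.022 (3-4 mm), stop at -0.042 (6 mm), and does not catch again. Push withdrawn, a sprung plunger moves the door out to about 0.45 in 1 s. Beyond that a light push (1-3 N) moves the damped door and it stays where left.
- tin_center (a point): Centre (50 mm up) of the round screw-top metal tin of brass pins, 81 mm across and 100 mm high, loose, standing beside the left or the right end of the cupboard.
- head_center (a point): Centre (30 mm up) of the pale wooden mallet head, a block 200 x 60 x 60 mm with two brass bands lying on the bench beside the other end of the cupboard, loose.
- disc_center (a point): Centre of the white nylon face disc, 60 mm across, 12 mm thick, loose, lying flat on the cupboard's top.
- cone_center (a point): Centre (29 mm up) of the steel centring cone, 52 mm across and 58 mm high, loose, standing on the cupboard's top, at least 60 mm behind its front edge like the disc.

How it is judged:
By the outcome, as a careful person would: the job done as asked, in the order asked, and still so for the second after the job is handed in, with the robot touching nothing.
It also fails if it takes over 48 s, if anything falls off the work surface, if the arm or the gripper's body presses on something with over 40 N, if the wrist force passes 120 N, or if a joint passes its speed limit or range.

ROBOT

A 7-joint arm with a two-finger parallel gripper is mounted at the origin on the work surface. World frame = base frame: x ahead of the robot, y to its left, z up, the work surface at z = 0. Lengths are in m, angles in rad, forces in N, time in s.
With the tool pointing down it reaches from about 0.35 to 0.9 m from the base axis. Payload 8.1 kg.
Tool frame: the origin (TCP) lies midway between the tips of the shut fingers; the grasp point (between the pads) lies arm.tcp_to_grasp behind it (arm.tcp_to_grasp is the distance from the TCP to the grasp point, in m); y points along the fingers, z is the direction in which the jaws open and shut, and the axes are right-handed (so a half turn about y gives the same grasp; the last joint's range is limited). The gripper opens to 92 mm and grips with 3 to 60 N. Pads are 19 mm wide; open, the fingers measure 130 mm over their backs; the gripper's body (75 mm by 190 mm) begins 47 mm behind the grasp point.
Start: joints at [-1.406, 0.434, 0.025, 1.573, -0.012, 1.134, -0.075], TCP at [0.165, 0.603, 0.227] pointing down, gripper open.
Joint ranges: [-2.62, 2.62], [-0.44, 2.09], [-1.27, 1.32], [0.08, 2.57], [-1.32, 4.46], [0.12, 2], [-2.74, 2.74]. Speed limits (rad/s): [2.22, 2.22, 3.01, 3.01, 3.14, 3.14, 3.14].

INTERFACE

Orientations are given as a unit quaternion [x, y, z, w].
In Python, from rig import arm gives the robot as it stands. Calls block until the motion is done:
- arm.move_ptp(position, orientation): joint-space move of the TCP to a pose.
- arm.movel(position, attitude=None, rate=0.15): straight line of the TCP; attitude=None keeps the orientation; rate is the mean speed in m/s.
- arm.goto_joints(angles): joint-space move.
- arm.set_gripper(opening, grasp_force=None): opening from 0.0 (shut) to 1.0 (fully open); grasp_force is the grip in N (None keeps the last); returns when the fingers have stopped.
- arm.pause(seconds).
- arm.inverse_kinematics(position, orientation): joint angles nearest the present ones, or None.
- arm.read_state(): the state.
- arm.get_image(name): name is "side" or "top" or "wrist"; returns (picture, depth): 400x640x3 uint8, blue, green, red; 400x640 float32, m along the optical axis (not along the pixel's ray), 0 where there is no reading.
- arm.camera_info(name): a dict with "fx", "fy", "cx", "cy" (pixels), "eye" and "orientation" of the camera in the world. Camera axes: x right, y up, looking along -z (the intrinsics and any distortion apply to the point x, -y, -z); pixel columns grow to the right and rows downward; lengths in m; the calibration is good to about 2 mm. A picture is of the moment at which its call begins: read the wrist's pose just before it. camera_info takes no time and is no camera call; for the wrist camera it gives the pose at the moment of the call.
A pose or a line that the arm cannot do raises arm.PlanningError and nothing moves.
- arm.job_done(): hands the job in, once; it reports no verdict.
Trained networks look in the newest picture that a camera, given by its name, has taken for a name from the list of things; names that differ only in an ending like _2 or _b are one class to them, and where a whole thing is asked for, a point or a joint stands for the part that bears it (a point fixed in the world has none). Each returns a list of dicts, best first, with "confidence" (0 to 1); they miss things now and then, are a little off and sometimes report something else, mostly with a low value. They report only what shows in the picture. A call takes as long as a camera call.
- arm.regions_of(camera, name): "mask" (400x640 bool, what is visible of it) and "centre" ([column, row] in pixels, amid what is visible of it).
The state is a dict: "time_s": time; "joints": joint angles; "qvel": joint speeds; "joint_torque": joint torques, N m; "tcp_pos": TCP position; "orientation": TCP orientation; "wrist_force": force on the tool from outside, world axes, zero at the start; "wrist_torque": the same for the moment, N m; "opening": opening from 0.0 (shut) to 1.0 (fully open).
Only numpy, scipy, OpenCV 4.12 (cv2) and the standard library are available. Lean on these libraries where they do the work, as an engineer would, in place of code of your own. Each camera call takes 0.05 s, during which the arm holds its last target. There are 200 camera calls.

## Working session

There is one attempt and no reset: what is moved stays moved. The work goes in short steps, each a Python script; the robot and the scene stay as the last script left them, time stands still between calls to the robot, and variables do not carry over. Pictures are saved under pics/ and viewed, about 8 in all and at most 12, crops included, and the job is handed in when it is done.

```bash
ls; mkdir -p pics; python3 - <<'E'
from rig import arm
import cv2, numpy as np
s=arm.read_state(); print(s["time_s"],s["tcp_pos"],s["orientation"],arm.tcp_to_grasp)
ims=[]
for c in ["side","top"]:
    im,d=arm.get_image(c); np.savez(f"pics/{c}0.npz",im=im,d=d); ims.append(im)
    i=arm.camera_info(c); print(c,i)
    for n in ["tin_center","head_center","disc_center","cone_center","cabinet","door_left_face","door_right_face"]:
        for r in arm.regions_of(c,n)[:2]: print(c,n,r["confidence"],r["centre"],r["mask"].sum())
cv2.imwrite("pics/a.png",cv2.resize(np.vstack(ims),(480,600)))
cv2.imwrite("pics/a.png",np.vstack([cv2.resize(i,(480,300)) for i in ims]))
E
```

```text
pics
0.0 [0.1652906  0.60221426 0.22593324] [ 0.70133767 -0.09444875  0.09439883 -0.7002098 ] 0.0188
side {'fx': 489.1137736743153, 'fy': 489.1137736743153, 'cx': 320.1345956950849, 'cy': 189.461617892477, 'eye': array([-0.03020829, -0.68864498,  0.75112564]), 'orientation': array([ 0.45987008, -0.18886885, -0.31745997,  0.8075068 ])}
side tin_center 0.84 [405.8, 271.1] 1837
side head_center 0.9 [229.4, 194.9] 1237
side head_center 0.5 [338.9, 195.4] 18498
side disc_center 0.74 [310.4, 135.5] 253
side cone_center 0.83 [368.7, 156.6] 442
side cabinet 0.86 [334.0, 191.7] 18472
side door_left_face 0.68 [275.3, 189.6] 3794
side door_right_face 0.89 [331.8, 221.5] 5160
top {'fx': 511.2582704835924, 'fy': 511.2582704835924, 'cx': 316.03893354426026, 'cy': 198.58348074605675, 'eye': array([0.60217539, 0.01652568, 1.50346102]), 'orientation': array([ 0.01467511, -0.01337338, -0.70316664,  0.71074782])}
top tin_center 0.98 [400.1, 189.2] 775
top tin_center 0.58 [329.0, 153.1] 352
top head_center 0.57 [197.9, 200.9] 1716
top head_center 0.38 [293.4, 169.9] 13425
top disc_center 0.57 [251.5, 157.0] 463
top cone_center 0.81 [328.7, 152.6] 362
top cone_center 0.32 [257.8, 210.2] 610
top cabinet 0.8 [291.6, 170.6] 13332
top door_right_face 0.85 [333.6, 204.2] 507
top door_right_face 0.72 [398.7, 191.1] 758
```

View pics/a.png

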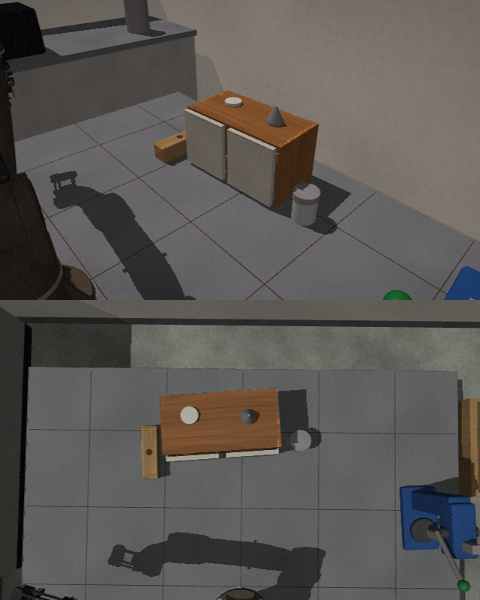

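The top-view crop shows the cupboard yawed slightly, with the tin at (400,189) beside its right end and the mallet head at (198,201) on the left. So the right door is the one to open. Next I'll measure the poses.

```bash
cat > h.py <<'E'
import numpy as np, cv2
from scipy.spatial.transform import Rotation as R
from rig import arm
def cloud(c,d,info=None):
    i=info or arm.camera_info(c); v,u=np.mgrid[:400,:640]
    p=np.stack([(u-i["cx"])/i["fx"]*d,-(v-i["cy"])/i["fy"]*d,-d],-1)
    return p@R.from_quat(i["orientation"]).as_matrix().T+i["eye"]
E
python3 - <<'E'
from h import *
for c in ["top","side"]:
    f=np.load(f"pics/{c}0.npz"); P=cloud(c,f["d"]); ok=f["d"]>0
    m=ok&(abs(P[...,2]-.22)<.012)&(P[...,0]>.4)&(P[...,0]<.95)&(abs(P[...,1])<.4)
    n,l,st,ce=cv2.connectedComponentsWithStats(m.astype(np.uint8)); k=1+np.argmax(st[1:,4]); q=P[l==k]
    print(c,len(q),"z",np.median(q[:,2]),"rect",cv2.minAreaRect(q[:,:2].astype(np.float32)))
    arm.get_image(c)
    for nme in ["tin_center","head_center","disc_center","cone_center","cabinet","door_right_face","door_left_face"]:
        for r in arm.regions_of(c,nme)[:1]:
            mm=cv2.erode(r["mask"].astype(np.uint8),np.ones((3,3)))>0; q=P[mm&ok]
            if len(q)<10: continue
            zz=np.percentile(q[:,2],95); t=q[q[:,2]>zz-.008]
            print(c,nme,round(r["confidence"],2),"med",np.median(q,0).round(3),"top mean",t.mean(0).round(3),"rect",cv2.minAreaRect(t[:,:2].astype(np.float32)))
            if "door" in nme and c=="side":
                cc=np.median(q,0); q=q[np.linalg.norm(q-cc,axis=1)<.16]
                _,_,V=np.linalg.svd(q-q.mean(0)); r_=abs((q-q.mean(0))@V[2]); q=q[r_<.006]; _,_,V=np.linalg.svd(q-q.mean(0))
                print("  plane n",V[2].round(4),"mean",q.mean(0).round(4),"z range",np.percentile(q[:,2],[1,99]), "along", np.percentile(q@np.cross(V[2],[0,0,1]),[1,99]))
im=np.load("pics/top0.npz")["im"][100:240,160:440]; cv2.imwrite("pics/b.png",cv2.resize(im,None,fx=2.8,fy=2.8))
E
```

```text
top 11912 z 0.22053584051461084 rect ((0.7470439672470093, 0.07720248401165009), (0.20089603960514069, 0.4013689458370209), 4.549594402313232)
top tin_center 0.6 med [ 0.69  -0.208  0.1  ] top mean [ 0.691 -0.21   0.101] rect ((0.6909107565879822, -0.20954996347427368), (0.06480087339878082, 0.07387480139732361), 27.2264404296875)
top head_center 0.69 med [0.643 0.344 0.06 ] top mean [0.644 0.347 0.062] rect ((0.6439388990402222, 0.3465380072593689), (0.19224752485752106, 0.05850741267204285), 1.6692166328430176)
top disc_center 0.55 med [0.765 0.178 0.233] top mean [0.765 0.178 0.233] rect ((0.7657026052474976, 0.178696870803833), (0.0520661361515522, 0.049423448741436005), 46.024620056152344)
top cone_center 0.7 med [0.726 0.074 0.22 ] top mean [0.737 0.075 0.221] rect ((0.7339264154434204, 0.07602563500404358), (0.22034694254398346, 0.39489665627479553), 4.520575523376465)
top cabinet 0.74 med [0.726 0.076 0.22 ] top mean [0.737 0.076 0.221] rect ((0.7350782155990601, 0.07635632157325745), (0.22305352985858917, 0.39990201592445374), 4.429470062255859)
top door_right_face 0.89 med 
[... 1383 characters left out ...]
0.2227380871772766, 0.401303231716156), 4.553781509399414)
side door_right_face 0.56 med [ 0.633 -0.049  0.129] top mean [ 0.635 -0.044  0.215] rect ((0.636585533618927, -0.037474125623703), (0.016683505848050117, 0.1751149296760559), 4.108238220214844)
  plane n [ 0.9966  0.0827 -0.0021] mean [ 0.6327 -0.0436  0.1246] z range [0.01905155 0.21797614] along [0.00459703 0.1767379 ]
side door_left_face 0.56 med [0.617 0.152 0.127] top mean [0.619 0.156 0.214] rect ((0.6211416721343994, 0.16199184954166412), (0.01696905866265297, 0.17753657698631287), 4.529022693634033)
  plane n [ 0.9965  0.0831 -0.0024] mean [0.6168 0.1565 0.1239] z range [0.01912444 0.2180512 ] along [-0.19659227 -0.02425578]
```

View pics/b.png

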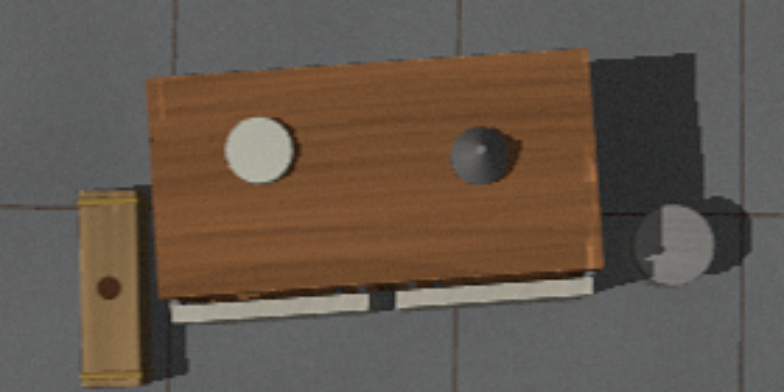

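The numbers agree with the given sizes: top 0.2205 m high, 0.201 x 0.401 m; yaw about 4.6° (door plane 4.76°); tin top at 0.10 m. In the crop, the tin stands right of the right door at (675,245), and the cone (482,155) and disc (260,150) are well back on top. I'll press with shut vertical fingers at the right door's face point.

```bash
cat >> h.py <<'E'
YAW=0.0815; C=np.array([.746,.0765]); Rz=R.from_euler("z",YAW).as_matrix()
def W(x,y,z): p=Rz@[x,y,0]; return np.array([C[0]+p[0],C[1]+p[1],z])   # cabinet -> world
def Q(s): # fingers down, jaws along +-cabinet y
    z=Rz@[0,s,0]; y=np.array([0,0,-1.]); return R.from_matrix(np.stack([np.cross(y,z),y,z],1)).as_quat()
def F(): return Rz.T@arm.read_state()["wrist_force"]
E
python3 - <<'E'
from h import *
s=arm.read_state(); print(R.from_quat(s["orientation"]).as_matrix().round(2).tolist(),F())
for sg in (1,-1):
    for p in [W(-.2,-.042,.3),W(-.12,-.042,.17),W(-.135,-.045,.17),W(-.107-.13,-.17,.17)]:
        q=arm.inverse_kinematics(p,Q(sg)); print(sg,p.round(3),None if q is None else np.round(q,2))
E
```

```text
[[0.96, 0.0, 0.26], [-0.26, 0.0, 0.96], [0.0, -1.0, 0.0]] [ 0.28663475 -0.20447402  0.47591268]
1 [0.55  0.018 0.3  ] [-0.6   0.28  0.62  1.68 -0.17  1.24  1.71]
1 [0.63  0.025 0.17 ] [-0.39  0.51  0.4   1.65 -0.22  1.03  1.73]
1 [0.615 0.021 0.17 ] [-0.41  0.49  0.42  1.69 -0.23  1.01  1.74]
1 [ 0.524 -0.112  0.17 ] [-0.41  0.4   0.71  1.91 -0.32  0.95  2.1 ]
-1 [0.55  0.018 0.3  ] [-0.84  0.35  0.98  1.7  -0.3   1.26 -1.29]
-1 [0.63  0.025 0.17 ] [-0.64  0.59  0.81  1.67 -0.48  1.08 -1.18]
-1 [0.615 0.021 0.17 ] [-0.65  0.57  0.82  1.71 -0.47  1.06 -1.17]
-1 [ 0.524 -0.112  0.17 ] [-0.67  0.57  1.16  1.92 -0.61  1.06 -0.73]
```

```bash
python3 - <<'E'
from h import *
q=Q(1)
arm.set_gripper(0.0,20)
arm.move_ptp(W(-.2,-.042,.26),q)
print(arm.read_state()["time_s"],F())
arm.movel(W(-.18,-.042,.17),rate=.15)
arm.movel(W(-.145,-.042,.17),rate=.1)
f0=F()[0]; print(arm.read_state()["time_s"],F())
first=None; x=-.145
while x<-.118:
    x+=.001; arm.movel(W(x,-.042,.17),rate=.02)
    s=arm.read_state(); a=(Rz.T@(s["tcp_pos"]-[*C,0]))[0]; f=F()[0]-f0
    print(round(s["time_s"],2),round(x,4),a.round(4),f.round(2))
    if first is None and f<-1: first=a
    if first is not None and (a-first>.0048 or f<-15): break
im,d=arm.get_image("side"); cv2.imwrite("pics/c.png",im[100:320,160:480])
E
```

```text
5.525 [ 0.51030524  0.611557   -0.19716433]
6.7917 [-0.66180598 -0.11129279 -0.65548809]
7.04 -0.144 -0.1444 1.77
7.29 -0.143 -0.143 1.2
7.54 -0.142 -0.1419 0.56
7.79 -0.141 -0.1409 0.44
8.04 -0.14 -0.1399 0.26
8.29 -0.139 -0.1389 0.99
8.54 -0.138 -0.138 0.18
8.79 -0.137 -0.1369 0.85
9.04 -0.136 -0.1359 0.88
9.29 -0.135 -0.1349 1.12
9.54 -0.134 -0.1341 0.06
9.79 -0.133 -0.1335 -2.96
10.04 -0.132 -0.1322 -3.92
10.29 -0.131 -0.1309 -2.72
10.54 -0.13 -0.1299 -1.82
10.79 -0.129 -0.129 -1.64
11.04 -0.128 -0.1285 -5.18
```

Contact came at x_c ≈ -0.1335. The force peaked at about 4 N, dropped at around 3 mm as the latch let go, and rose again near 5 mm at the stop. Now I'll withdraw and look.

```bash
python3 - <<'E'
from h import *
arm.movel(W(-.25,-.042,.17),rate=.15)
arm.movel(W(-.25,-.042,.30),rate=.2)
print(arm.read_state()["time_s"],F())
for c in ["top","side"]:
    im,d=arm.get_image(c); P=cloud(c,d); np.savez(f"pics/{c}1.npz",im=im,d=d)
    L=(P-[*C,0])@Rz
    # door top strip in front of carcass
    m=(d>0)&(L[...,2]>.206)&(L[...,2]<.226)&(L[...,0]<-.112)&(L[...,0]>-.24)&(L[...,1]<-.005)&(L[...,1]>-.22)
    q=L[m]; print(c,m.sum(),cv2.minAreaRect(q[:,:2].astype(np.float32)) if len(q)>5 else "", q[:,0].min() if len(q) else "")
im=np.load("pics/side1.npz")["im"]; cv2.imwrite("pics/d.png",cv2.resize(im[80:320,180:500],None,fx=2,fy=2))
E
```

```text
12.8583 [-0.12955335  0.18465926 -0.75329428]
top 447 ((-0.15210126340389252, -0.11248764395713806), (0.016039248555898666, 0.17687717080116272), 25.43097686767578) -0.1954470711480042
side 668 ((-0.1539997160434723, -0.11476889252662659), (0.023005492985248566, 0.1782413125038147), 24.52069664001465) -0.19809859762350407
```

View pics/d.png

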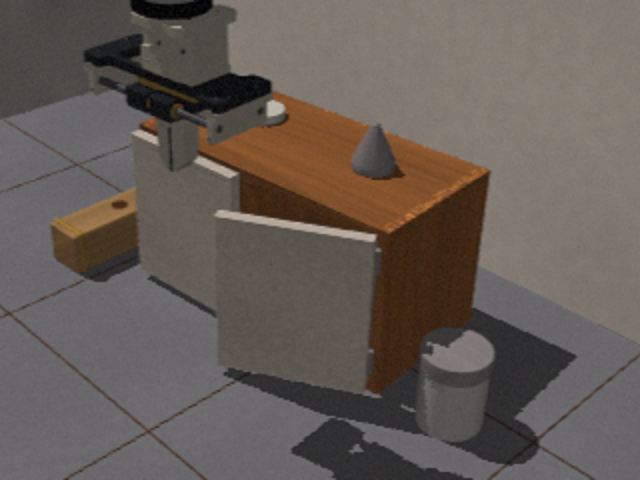

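The side view shows the right door ajar, with its free edge at about (220,215)-(220,365) in the crop; the left door is still shut and the tin (455,385) has not moved. The measured angle is 25.4° (0.444 rad) and fits my hinge position. Next: fingers in behind the door, then push along the arc.

```bash
cat >> h.py <<'E'
def T(th,r=.14,hx=.0105,hy=.019,z=.17):
    u=np.array([-np.sin(th),np.cos(th)]); n=np.array([-np.cos(th),-np.sin(th)]); d=hx*abs(n[0])+hy*abs(n[1])
    p=np.array([-.107,-.19])+r*u-n*d; return W(p[0],p[1],z)
def look(tag):
    for c in ["top","side"]:
        im,d=arm.get_image(c); np.savez(f"pics/{c}{tag}.npz",im=im,d=d)
        L=(cloud(c,d)-[*C,0])@Rz
        m=(d>0)&(L[...,2]>.206)&(L[...,2]<.226)&(L[...,0]<-.125)&(L[...,0]>-.31)&(L[...,1]<-.005)&(L[...,1]>-.26)
        n,l,st,_=cv2.connectedComponentsWithStats(m.astype(np.uint8)); q=L[l==1+np.argmax(st[1:,4])]; v=cv2.fitLine(q[:,:2].astype(np.float32),cv2.DIST_HUBER,0,.01,.01).ravel()
        print(c,len(q),"door angle",np.arctan2(abs(v[0]),v[1]*-np.sign(v[0])).round(3),cv2.minAreaRect(q[:,:2].astype(np.float32)))
E
python3 - <<'E'
from h import *
arm.movel(W(-.135,-.045,.30),rate=.15)
arm.movel(W(-.135,-.045,.17),rate=.12)
f0=F(); print(arm.read_state()["time_s"],f0)
for th in [.45,.65,.85,1.05,1.25,1.42,1.55]:
    arm.movel(T(th),rate=.08); f=F()-f0; print(th,round(arm.read_state()["time_s"],2),f.round(2))
    if np.linalg.norm(f)>15: break
look(2)
im=np.load("pics/side2.npz")["im"]; cv2.imwrite("pics/e.png",cv2.resize(im[80:320,180:500],None,fx=2,fy=2))
E
```

```text
15.1083 [-0.15391566 -0.18241104  0.60654833]
0.45 15.51 [-0.11  0.02 -1.28]
0.65 15.98 [ 0.13  0.71 -0.35]
0.85 16.47 [ 0.25  0.58 -0.34]
1.05 16.97 [ 0.32  0.67 -1.03]
1.25 17.48 [-0.35  1.1  -0.61]
1.42 17.93 [ 0.38  0.52 -1.29]
1.55 18.32 [-0.44 -0.01 -0.51]
top 205 door angle 1.599 ((-0.16651766002178192, -0.19737064838409424), (0.0820724293589592, 0.016517912968993187), 0.542689859867096)
side 303 door angle 2.895 ((-0.26810750365257263, -0.1880986988544464), (0.048193030059337616, 0.06159543618559837), 21.053466796875)
```

View pics/e.png

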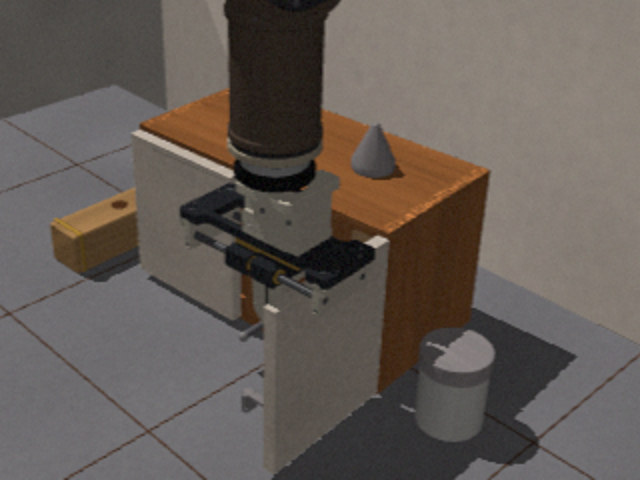

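In the picture, the door stands square (free edge at (270,310)-(270,465)); the tin, cone and mallet head look unmoved. Now the fingers come clear, and I'll check everything.

```bash
python3 - <<'E'
from h import *
arm.movel(W(-.247,-.115,.17),rate=.1)
arm.movel(W(-.247,-.115,.32),rate=.15)
arm.move_ptp(W(-.34,.12,.33),Q(1))
arm.pause(.5); print(arm.read_state()["time_s"],F())
look(3)
for c in ["top","side"]:
    a=np.load(f"pics/{c}0.npz")["d"]; b=np.load(f"pics/{c}3.npz")["d"]; P=cloud(c,a)
    for n,p,r in [("tin",(.69,-.208),.05),("head",(.644,.346),.11),("disc",(.765,.178),.04),("cone",(.752,-.028),.03)]:
        z0=.23 if n in("disc","cone") else .02
        f=lambda d:(lambda X:X[(d>0)&(np.hypot(X[...,0]-p[0],X[...,1]-p[1])<r)&(X[...,2]>z0)].mean(0).round(4))(cloud(c,d))
        print(c,n,f(a),f(b))
A=cloud("top",np.load("pics/top3.npz")["d"]); L=(A-[*C,0])@Rz
m=(L[...,2]>.206)&(L[...,2]<.226)&(L[...,0]<-.107)&(L[...,0]>-.15)&(L[...,1]>.005)&(L[...,1]<.2)
print("left door",m.sum(),cv2.minAreaRect(L[m][:,:2].astype(np.float32)))
im=[cv2.resize(np.load(f"pics/{c}3.npz")["im"],(480,300)) for c in("side","top")]; cv2.imwrite("pics/f.png",np.vstack(im))
E
```

```text
21.7417 [ 0.20468531 -0.03586208  0.89249589]
top 431 door angle 1.575 ((-0.20505903661251068, -0.1975841224193573), (0.15904927253723145, 0.017042672261595726), 0.20913147926330566)
side 627 door angle 1.558 ((-0.20621353387832642, -0.19988247752189636), (0.018510427325963974, 0.16218020021915436), 89.9844970703125)
top tin [ 0.6912 -0.2096  0.0962] [ 0.6911 -0.2098  0.0964]
top head [0.6489 0.3257 0.0927] [0.6486 0.3256 0.0925]
top disc [0.7646 0.1787 0.2333] [0.765  0.1792 0.2333]
top cone [ 0.7568 -0.0202  0.2533] [ 0.7567 -0.0201  0.2529]
side tin [ 0.6759 -0.2251  0.0763] [ 0.6758 -0.2253  0.0761]
side head [0.6058 0.3108 0.0819] [0.6057 0.3108 0.0819]
side disc [0.7618 0.1757 0.2315] [0.7633 0.1748 0.2315]
side cone [ 0.7516 -0.0273  0.2484] [ 0.7518 -0.0276  0.2484]
left door 426 ((-0.1145213171839714, 0.1010337620973587), (0.17708230018615723, 0.015088845044374466), 89.86589813232422)
```

View pics/f.png

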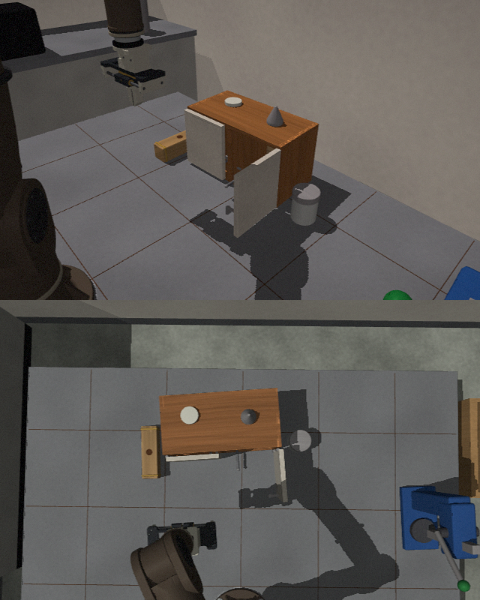

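The right door stands square (1.56–1.58 rad), the left door is shut, and the arm is clear of everything.

```bash
python3 -c "
from rig import arm
print(arm.job_done(), arm.read_state()['time_s'])"
```

```text
the job is handed in; nothing more can be done
the job is handed in; nothing more can be done
```

The job is done and handed in at about 22 s on the robot's clock; `job_done` gives no verdict.

**What I did:** The tin stands at the cupboard's right end, so I opened the right door. I pressed it about 5 mm near its free edge, with about 5 N at most. The latch let go and the door sprang to about 0.44 rad. I then lowered the shut fingers behind it, pushed it round with about 1 N, and backed clear.

**Last checks:**
- **Right door:** it measures 1.575 rad from the top camera and 1.558 rad from the side camera, so it is square to the front.
- **Left door:** it is shut, with its top edge parallel to the front within about 0.1°.
- **Tin, mallet head and cone:** they agree with the first pictures within 0.4 mm.
- **Disc:** it agrees within 0.6 mm from the top camera. The side camera showed about a 1.7 mm difference; I put that down to measuring noise, as the arm never came near it.

No check failed. While the arm still covered the door, one side-camera angle came out wrong (2.9 rad); it read correctly once the arm was clear.

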